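# Take the barcode scanner and hold it over the carton label

## Robot

A 7-joint arm with a two-finger parallel gripper is mounted at the origin on the work surface. World frame = base frame: x ahead of the robot, y to its left, z up, the work surface at z = 0. Lengths are in mm, angles in degrees, forces in N, time in s.
With the tool pointing down it reaches from about 425 to 875 mm from the base axis. Payload 8.4 kg.
Tool frame: the origin (TCP) lies at the very end of the fingers, on their centre line; the grasp point (between the pads) lies 19 mm behind it; z points along the fingers, y is the line along which they close (so a half turn about z gives the same grasp; the last joint's range is limited). The gripper opens to 87 mm and grips with 3 to 60 N. Pads are 19 mm wide; open, the fingers measure 117 mm over their backs; the gripper's body (75 mm by 190 mm) begins 51 mm behind the grasp point.
Start: joints at [59.232, 19.091, 2.286, 83.961, -0.768, 76.965, -3.352], TCP at [275.541, -588.677, 222.546] pointing down, gripper open.
Joint ranges: [-147.57, 147.57], [-21.85, 119.76], [-74.77, 79.35], [14.55, 137.4], [-85.83, 265.84], [4.83, 119.75], [-152.11, 152.11]. Speed limits (degrees/s): [127.2, 127.2, 159.86, 159.86, 180, 180, 180].

## Interface

Orientations are given as [roll, pitch, yaw] about the fixed x, y, z axes, in that order (R = Rz(yaw) Ry(pitch) Rx(roll)).
In Python, from bench import * gives the robot as it stands.
- The arm moves only by the shell command python3 -m creep 'ROWS' [OPENING]. ROWS is JSON, a list of rows, each a list of 2 entries, a list of its own where there are three numbers: the shift along the world's x, y, z normalised to -1 to 1, where 1 is 0.25 m, then the turn about the world's z normalised to -1 to 1, where 1 is 360 degrees. A call has 1 to 20 rows; each row is the pose to reach, as a shift and turn from the pose commanded when the call began, turning the shorter way round; what a row does not reach only later rows make up. A row lasts 1/12 s, in which the tool goes at most 41.7 mm and 7.16 degrees, less where a joint would pass 70% of its speed; a pose out of reach is approached as far as the arm can. A call with a number of a shift or a turn outside -1 to 1 is refused whole. A call with a gripper value outside its range is refused whole. OPENING is the opening, from 0 (shut) to 1 (fully open), set as the call begins (- or left out, the last holds). The fingers move at their own pace and stop on an object; the grip force is fixed at half the most. Time passes only in rows, so rows that repeat a pose let the fingers close. It gives the time, the measured TCP pose, the force, the opening and the grip force at its end, in the units of the state.
- sense(): the state, without advancing time (a new reading comes with each control period).
- capture(name): name is "side" or "top" or "wrist"; returns (picture, depth): 400x640x3 uint8, red, green, blue; 400x640 float32, mm along the optical axis (not along the pixel's ray), 0 where there is no reading.
- get_calibration(name): a dict with "camera_matrix" (3x3 intrinsics, pixels), "view" (4x4, takes a point from world to camera coordinates); the wrist camera has in their place "hand_eye" (4x4, takes a point from camera to tool coordinates, whose origin is the TCP and whose axes are the flange's). Camera axes: x right, y down, z forward; pixel columns grow to the right and rows downward; lengths in mm; the calibration is good to about 2 mm. A picture is of the moment at which its call begins: read the wrist's pose just before it. get_calibration takes no time and is no camera call.
- hand_in(): hands the job in; it is judged then, once.
The state is a dict: "time": time; "joints": joint angles; "joint_velocities": joint speeds; "joint_efforts": joint torques, N m; "ee_pos": TCP position; "orientation": TCP orientation; "wrist_force": force on the tool from outside, world axes, zero at the start; "torque": the same for the moment, N m; "grip_width": finger opening in mm; "grip_force": force on a finger pad.
Only numpy, scipy, OpenCV 4.12 (cv2) and the standard library are available. Lean on these libraries where they do the work, as an engineer would, in place of code of your own. Each camera call takes 0.05 s, during which the arm holds its last target. There are 200 camera calls.

## Task

Draw the pistol-shaped barcode scanner up out of its holder, turn it nose-down and hold it over the label on the labelled carton, its window centred above the label and facing straight down, about 10 cm above it. Finish while still gripping the scanner steadily there: do not put it down or let go, and leave the cartons and the other things where they are.

Things in the scene. Friction and masses are not known exactly. Their poses are not given: they have to be found in the camera images.
- scanner: Grey pistol-shaped barcode scanner, 0.15-0.3 kg, loose, handle down in the holder, nose roughly towards the robot. Origin: centre of the handle's butt; z up the handle, y across, nose on the -x side. Handle 34 (x) by 28 (y), 125 mm long. Head on top: box 105 long, 46 wide (y), 40 high, sloping 35 deg below -x, from 77 mm before (nose) to 28 mm behind scanner_grip. Nothing latches it.
- scanner_grip (a point): Point inside the scanner's head, midway between its flat sides (46 mm apart), above the handle, 140 mm above the butt; a good place to pinch the head across y from above. Axes as the scanner's.
- scanner_window (a point): Centre of the dark window in the scanner's nose, 77 mm along the head from scanner_grip. Its z axis points out of the window, the way the scanner looks (35 deg below level in the holder; straight down when aimed at the label).
- holder: Black holder fixed to the table: round foot 116 mm across with an upright open-topped pocket in the middle, 48 by 42 mm outside, 38 by 32 mm inside, its floor 19 mm and its mouth 85 mm above the table. Origin: centre of the underside, z up, scanner's nose to -x. The handle stands 66 mm deep with 2 mm play each side.
- carton_labelled: Closed brown carton 200 (x) by 150 (y) by 80 high mm, 2.5 kg, loose, with a white label bearing black bars on its top. Origin: centre of the underside, z up.
- label (a point): Centre of the white label (70 by 100 mm), on the top of the labelled carton (81 mm above the table), off the carton's middle by 45 mm to the carton's -x and 15 mm to its +y; z up.
- carton_plain: The same carton without a label: bystander. Origin: centre of the underside.
- tape_roll: Roll of clear tape lying flat, 100 mm across, 48 high: bystander. Origin: centre of the underside.
- bin: Empty orange open bin, 100 (x) by 150 (y) by 60 high mm: bystander. Origin: centre of the underside.
- film_roll: Upright roll of stretch film, 84 mm across, 180 high: bystander. Origin: centre of the underside.
Not all that is in view belongs to the job. What is shaped like the holder but turquoise or yellow is not meant. There is more than one size of the scanner; the one meant has the size given above.

How it is judged:
By the outcome, as a careful person would: the job done as asked, in the order asked, and still so for the second after the job is handed in, while the arm keeps its last pose, push and grip.
It also fails if it takes over 38 s, if anything falls off the work surface, if the arm or the gripper's body presses on something with over 40 N, if the wrist force passes 120 N, or if a joint passes its speed limit or range.

## Working session

There is one attempt and no reset: what is moved stays moved. The work goes in short steps, Python scripts to look and compute and a shell command to move; the robot and the scene stay as the last step left them, time stands still between calls to the robot, and variables do not carry over. Pictures are saved under pics/ and viewed, at most 10 in all, crops included, and the job is handed in when it is done.

```bash
mkdir -p pics; cat > h.py <<'E'
from bench import *
import numpy as np, cv2
def world(name,d,cal=None,T=None):
    c=get_calibration(name);K=np.array(c["camera_matrix"])
    v,u=np.mgrid[:400,:640];p=np.stack([(u-K[0,2])/K[0,0]*d,(v-K[1,2])/K[1,1]*d,d],-1)
    M=np.linalg.inv(np.array(c["view"])) if T is None else T@np.array(c["hand_eye"])
    return p@M[:3,:3].T+M[:3,3]
E
python3 - <<'E'
from h import *
s=sense();print({k:np.round(s[k],2) for k in("time","ee_pos","orientation","grip_width")})
for n in("top","side"):
    p,d=capture(n);cv2.imwrite(f"pics/{n}0.png",p[...,::-1]);np.savez(f"{n}0.npz",p=p,d=d,W=world(n,d))
E
```

```text
{'time': np.float64(0.0), 'ee_pos': array([ 275.33, -588.27,  221.64]), 'orientation': array([-1.799e+02,  1.000e-02,  2.508e+01]), 'grip_width': np.float64(86.83)}
```

View pics/top0.png

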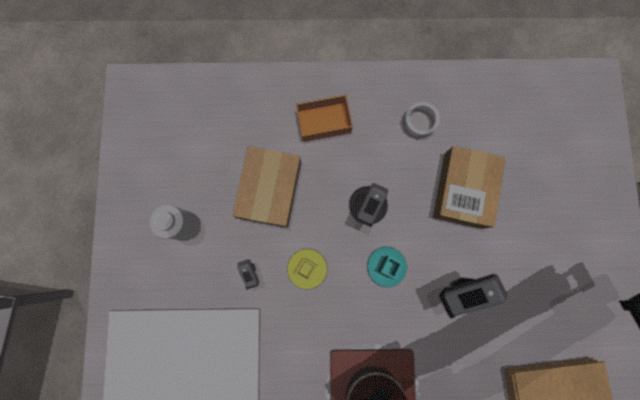

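View pics/side0.png

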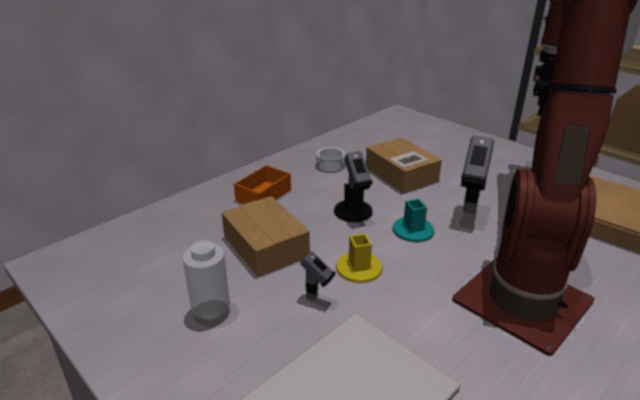

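Candidate scanners in the top view are at (370,205) in a black holder, (248,274) small, and (473,296) large. The first is mid-sized and stands in the black round-footed holder, so it fits the description. Next I measure it and enlarge a crop.

```bash
python3 - <<'E'
from h import *
z=np.load("top0.npz");p,d,W=z["p"],z["d"],z["W"]
cv2.imwrite("pics/crop_top.png",cv2.resize(p[150:250,330:520,::-1],None,fx=4,fy=4,interpolation=cv2.INTER_CUBIC))
def rect(m,name):
    c=max(cv2.findContours(m.astype(np.uint8),0,2)[0],key=cv2.contourArea)
    mm=np.zeros(m.shape,np.uint8);cv2.drawContours(mm,[c],-1,1,-1)
    P=W[(mm>0)&m];r=cv2.minAreaRect(P[:,:2].astype(np.float32))
    print(name,len(P),"c",np.round(r[0],1),"size",np.round(r[1],1),"ang",round(r[2],1),"z",np.round(np.percentile(P[:,2],[5,50,95]),1));return P
def win(a,b,c,e):
    m=np.zeros(d.shape,bool);m[a:b,c:e]=1;return m
Z=W[...,2]
rect(win(140,235,425,515)&(Z>70)&(Z<95),"carton")
br=p.min(-1)
rect(win(180,220,440,495)&(br>120)&(Z>70)&(Z<95),"label")
for n,w in(("scanA",win(175,235,340,400)),("small",win(250,295,232,265)),("big",win(265,320,435,512))):
    P=rect(w&(Z>115 if n!="small" else Z>60),n)
    print(np.round(P.max(0)),np.round(P.min(0)))
# head of A: top slope fit
P=W[win(175,235,340,400)&(Z>110)];A=np.c_[P[:,:2],np.ones(len(P))]
k=np.linalg.lstsq(A,P[:,2],rcond=None)[0];print("slope",np.degrees(np.arctan(np.hypot(*k[:2]))),"up dir",np.degrees(np.arctan2(k[1],k[0])))
# black foot
m=win(175,240,335,400)&(Z<25)&(p.max(-1)<60);P=rect(m,"foot");print(cv2.minEnclosingCircle(P[:,:2].astype(np.float32)))
print("table z",np.median(Z[250:300,540:600]))
for n,w in(("plain",win(140,230,228,305)&(Z>60)),("bin",win(90,145,290,360)&(Z>40)),("film",win(195,250,140,210)&(Z>120)),("tape",win(95,145,395,445)&(Z>30))):rect(w,n)
E
```

```text
carton 3990 c [ 558.1 -286.2] size [151.  201.4] ang 76.4 z [77.8 81.4 84.6]
label 566 c [ 518.5 -261.5] size [100.8  69.8] ang 76.6 z [79.  82.2 85.2]
scanA 779 c [447.9  40.8] size [ 60.7 232.9] ang 53.8 z [136.7 166.9 188.3]
[ 552.  134. 1124.] [372. -34. 116.]
small 402 c [327.9 327.5] size [74.  33.9] ang 17.5 z [ 82.8 105.7 122.1]
[366. 350. 126.] [288. 302.  64.]
big 1893 c [289.1 -77.1] size [438.5 116. ] ang 83.4 z [156.6 196.2 228.3]
[ 372.  134. 1124.] [ 219. -297.  117.]
slope 67.85562853525654 up dir 86.5237713700558
foot 311 c [532.3  28.7] size [ 35.9 100.7] ang 63.2 z [ 8.8 12.9 16.9]
((524.810302734375, 13.85422420501709), 50.35664749145508)
table z 1.209605798200755
plain 3970 c [526.2 235.8] size [258.4 264.5] ang 79.0 z [77.3 80.9 84.2]
bin 491 c [604.  94.] size [446.4 151.1] ang 8.9 z [41.9 57.2 63.6]
film 1036 c [440.7 345.5] size [437.   82.9] ang 82.7 z [132.7 161.1 182.1]
tape 514 c [ 765.7 -166.8] size [96.9 99.4] ang 44.1 z [33.  47.9 51.5]
```

View pics/crop_top.png

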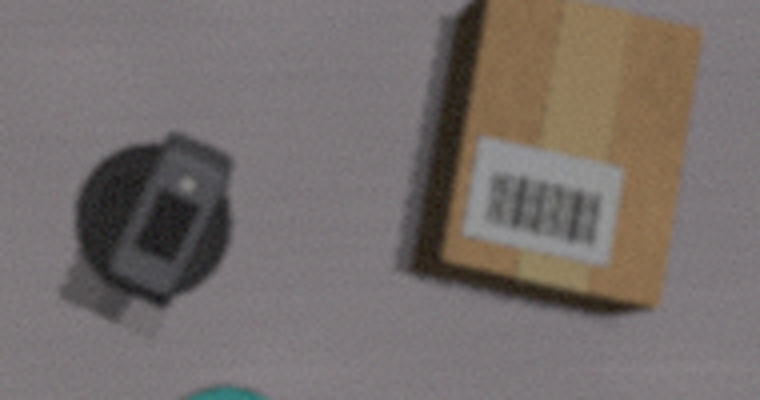

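The crop shows the mid-sized scanner in the black holder, with its nose down-left at about (150,285) and its tail at (200,150). The labelled carton is to its right. I redo the head fit with the depth holes filtered out.

```bash
python3 - <<'E'
from h import *
z=np.load("top0.npz");p,d,W=z["p"],z["d"],z["W"]
Z=W[...,2]
m=np.zeros(d.shape,bool);m[175:235,340:400]=1;m&=(Z<250)&(d>0)
P=W[m&(Z>125)];r=cv2.minAreaRect(P[:,:2].astype(np.float32));print("head",len(P),np.round(r[0],1),np.round(r[1],1),r[2])
for _ in range(3):
    A=np.c_[P[:,:2],np.ones(len(P))];k=np.linalg.lstsq(A,P[:,2],rcond=None)[0];e=P[:,2]-A@k;P=P[abs(e)<2.5*e.std()+.5]
n=np.array([-k[0],-k[1],1]);n/=np.linalg.norm(n)
print("slope",np.degrees(np.arctan(np.hypot(*k[:2]))),"up dir",np.degrees(np.arctan2(k[1],k[0])),len(P))
r=cv2.minAreaRect(P[:,:2].astype(np.float32));print("topface",np.round(r[0],1),np.round(r[1],1),r[2],"z@c",np.r_[r[0],1]@k)
print("length along slope",max(r[1])/np.cos(np.radians(35)))
# top face centre is 24.5 mm along nose from grip, 20 above along n
phi=np.radians(r[2]);
ax=np.array([k[0],k[1]])/np.hypot(*k[:2]);c35,s35=np.cos(np.radians(35)),np.sin(np.radians(35))
c=np.r_[r[0],np.r_[r[0],1]@k]
back=np.r_[ax*c35,s35];nn=np.r_[-ax*s35,c35]
print("grip",c+24.5*back-20*nn)
f=W[(np.abs(W[...,0]-500)<90)&(np.abs(W[...,1]-10)<90)&(Z<30)&(d>0)&(p.max(-1)<55)]
print("foot",cv2.minEnclosingCircle(f[:,:2].astype(np.float32)),np.median(f[:,2]))
for nm,lo,(a,b,c_,e) in(("big",117,(265,320,435,512)),("plain",65,(140,230,228,305)),("bin",40,(90,145,290,360)),("film",120,(195,250,140,210))):
    q=np.zeros(d.shape,bool);q[a:b,c_:e]=1;Q=W[q&(Z>lo)&(Z<300)&(d>0)];r=cv2.minAreaRect(Q[:,:2].astype(np.float32));print(nm,np.round(r[0]),np.round(r[1]),round(r[2]))
E
```

```text
head 775 [499.7   3.9] [ 46.6 102.3] 64.26223754882812
slope 32.9802175024305 up dir -27.1216660081435 700
topface [493.6   6.2] [46.6 89.8] 63.420589447021484 z@c 163.79554737314157
length along slope 109.66881494867826
grip [521.70743535  -8.17411525 161.46512918]
foot ((516.8416137695312, -3.1366167068481445), 54.877838134765625) 12.810052737858427
big [ 274. -226.] [ 64. 137.] 23
plain [567. 282.] [151. 201.] 79
bin [774. 120.] [103. 150.] 10
film [463. 521.] [84. 82.] 89
```

```bash
A='[[0.4,1,0.16],-0.0708]'; python3 -m creep '[[[0.4,1,0.16],-0.0708],[[0.4,1,0.16],-0.0708],[[0.4,1,0.16],-0.0708],[[0.4,1,0.16],-0.0708],[[0.4,1,0.16],-0.0708],[[0.4,1,0.16],-0.0708],[[0.4,1,0.16],-0.0708],[[0.4,1,0.16],-0.0708],[[0.4,1,0.16],-0.0708]]' 1 && python3 -m creep '[[[0.4,1,0],-0.0708],[[0.4,1,0],-0.0708],[[0.4,1,0],-0.0708],[[0.4,1,0],-0.0708],[[0.4,1,0],-0.0708],[[0.4,1,0],-0.0708],[[0.4,1,0],-0.0708],[[0.4,1,0],-0.0708],[[0.4,1,0],-0.0708]]' && python3 -m creep '[[[0.174,0.328,0],0],[[0.174,0.328,0],0],[[0.174,0.328,0],0],[[0.174,0.328,0],0],[[0.174,0.328,0],0],[[0.174,0.328,0],0]]'
cat >> h.py <<'E'
from scipy.spatial.transform import Rotation as Ro
def toolT():
    s=sense();T=np.eye(4);T[:3,:3]=Ro.from_euler("xyz",s["orientation"],degrees=True).as_matrix();T[:3,3]=s["ee_pos"];return T
E
python3 - <<'E'
from h import *
T=toolT();p,d=capture("wrist");W=world("wrist",d,T=T);cv2.imwrite("pics/w1.png",p[...,::-1]);np.savez("w1.npz",p=p,d=d,W=W)
P=W[(W[...,2]>125)&(W[...,2]<205)&(d>0)&(abs(W[...,0]-510)<90)&(abs(W[...,1])<90)]
r=cv2.minAreaRect(P[:,:2].astype(np.float32));print(len(P),r,P[:,2].max(),np.percentile(P[:,2],2));print(T[:3,3],sense()["orientation"],sense()["time"])
E
```

```text
time: 0.85
ee_pos: [376.2, -337.6, 262.8]
orientation: [180.0, -0.0, -0.2]
wrist_force: [0.5, -0.3, -0.8]
grip_width: 87.1
grip_force: 0.0
time: 1.6
ee_pos: [475.9, -88.1, 262.0]
orientation: [-180.0, 0.1, -25.8]
wrist_force: [-0.4, -0.3, -0.4]
grip_width: 86.8
grip_force: 0.0
time: 2.1
ee_pos: [518.7, -9.3, 262.1]
orientation: [179.9, 0.0, -26.1]
wrist_force: [-0.4, 0.2, -0.1]
grip_width: 86.9
grip_force: 0.0
6262 ((501.58612060546875, 3.821788787841797), (47.58998489379883, 102.85507202148438), 63.80699920654297) 189.82013098606544 136.09535799992454
[518.74838231  -9.33598829 262.11962338] [ 1.79953100e+02  1.75563763e-02 -2.60873232e+01] 2.15
```

View pics/w1.png

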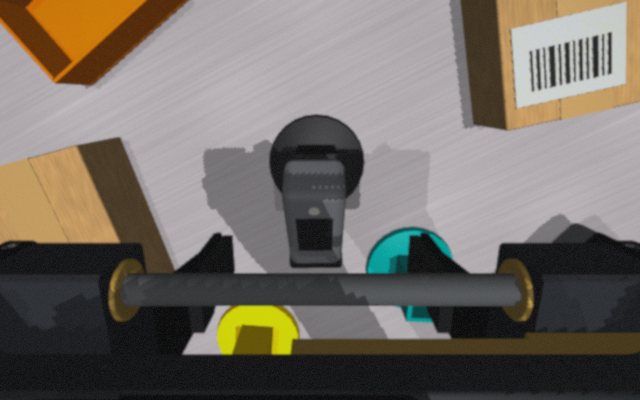

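The wrist view shows the scanner head centred near (315,210), between the fingers, and lined up with the gripper. I descend and pinch.

```bash
python3 -m creep '[[[0.003,0.017,-0.1],0],[[0.003,0.017,-0.2],0],[[0.003,0.017,-0.3],0],[[0.003,0.017,-0.4],0],[[0.003,0.017,-0.488],0],[[0.003,0.017,-0.488],0],[[0.003,0.017,-0.488],0],[[0.003,0.017,-0.488],0]]' 1 && python3 -m creep '[[[0,0,0],0],[[0,0,0],0],[[0,0,0],0],[[0,0,0],0],[[0,0,0],0],[[0,0,0],0],[[0,0,0],0],[[0,0,0],0],[[0,0,0],0],[[0,0,0],0],[[0,0,0],0],[[0,0,0],0]]' 0
```

```text
time: 2.82
ee_pos: [520.5, -3.2, 142.0]
orientation: [-180.0, -0.1, -26.0]
wrist_force: [0.4, 0.3, 0.9]
grip_width: 87.0
grip_force: 0.0
time: 3.82
ee_pos: [519.8, -2.5, 140.6]
orientation: [-180.0, -0.0, -25.9]
wrist_force: [-0.3, -1.2, 1.2]
grip_width: 45.7
grip_force: 29.9
```

```bash
python3 -m creep '[[[0,0,0.06],0],[[0,0,0.12],0],[[0,0,0.18],0],[[0,0,0.24],0],[[0,0,0.3],0],[[0,0,0.36],0],[[0,0,0.4],0],[[0,0,0.4],0],[[0,0,0.4],0],[[0,0,0.4],0]]'
python3 - <<'E'
from h import *
p,d=capture("side");cv2.imwrite("pics/s1.png",cv2.resize(p[80:280,250:470,::-1],None,fx=2.5,fy=2.5))
E
```

```text
time: 4.65
ee_pos: [519.3, -2.4, 239.4]
orientation: [180.0, 0.1, -25.9]
wrist_force: [0.2, -0.9, -1.8]
grip_width: 45.6
grip_force: 29.9
```

View pics/s1.png

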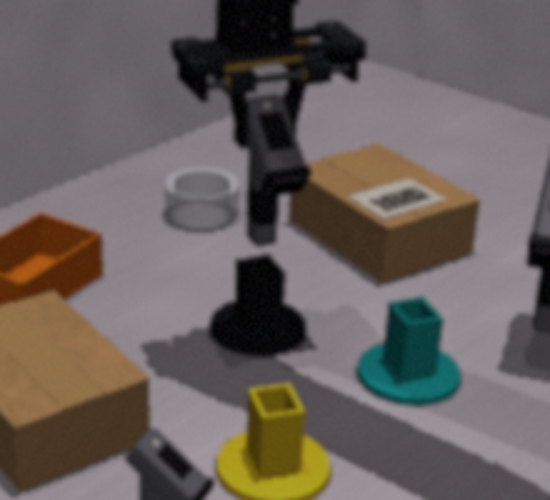

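The scanner is clear of the pocket at about (262,160) and still upright in the fingers. The arm cannot tilt, so I will pivot the scanner in the grip by leaning its handle on the fixed holder's far rim and drawing back along an arc.

```bash
python3 -m creep '[[[0.09,-0.044,0],0],[[0.18,-0.088,0],0],[[0.18,-0.088,0],0],[[0.18,-0.088,-0.07],0],[[0.18,-0.088,-0.14],0],[[0.18,-0.088,-0.214],0],[[0.18,-0.088,-0.214],0],[[0.18,-0.088,-0.214],0],[[0.18,-0.088,-0.214],0]]' && python3 -m creep '[[[-0.032,0.016,0],0],[[-0.06,0.03,0.003],0],[[-0.089,0.043,0.005],0],[[-0.117,0.057,0.003],0],[[-0.146,0.071,0],0],[[-0.174,0.085,-0.004],0],[[-0.202,0.098,-0.01],0],[[-0.23,0.111,-0.019],0],[[-0.256,0.125,-0.03],0],[[-0.256,0.125,-0.03],0],[[-0.256,0.125,-0.03],0],[[-0.256,0.125,-0.03],0]]'
python3 - <<'E'
from h import *
p,d=capture("side");cv2.imwrite("pics/s2.png",cv2.resize(p[80:280,250:470,::-1],None,fx=2.5,fy=2.5))
E
```

```text
time: 5.45
ee_pos: [565.0, -24.3, 187.7]
orientation: [-180.0, -0.0, -25.9]
wrist_force: [-1.0, 0.7, -0.3]
grip_width: 45.8
grip_force: 30.0
time: 6.45
ee_pos: [499.9, 7.3, 178.8]
orientation: [180.0, 0.1, -25.9]
wrist_force: [-0.3, 0.5, -0.9]
grip_width: 46.4
grip_force: 30.0
```

View pics/s2.png

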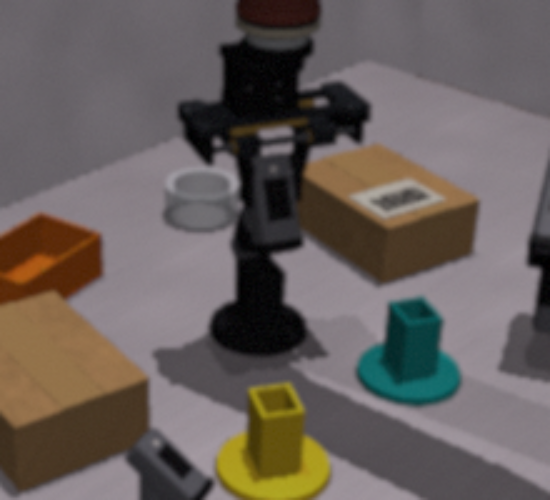

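It works: the head, around (272,200), has pitched nose-down by roughly 30°. I continue to 55°.

```bash
python3 -m creep '[[[-0.026,0.013,-0.013],0],[[-0.051,0.025,-0.028],0],[[-0.076,0.037,-0.044],0],[[-0.1,0.048,-0.062],0],[[-0.115,0.055,-0.076],0],[[-0.129,0.062,-0.09],0],[[-0.143,0.069,-0.104],0],[[-0.156,0.076,-0.119],0],[[-0.156,0.076,-0.119],0],[[-0.156,0.076,-0.119],0],[[-0.156,0.076,-0.119],0]]'
python3 - <<'E'
from h import *
p,d=capture("side");W=world("side",d);cv2.imwrite("pics/s3.png",cv2.resize(p[100:260,300:420,::-1],None,fx=3.5,fy=3.5));np.savez("s3.npz",p=p,d=d,W=W)
T=toolT();p,d=capture("wrist");W=world("wrist",d,T=T);np.savez("w3.npz",p=p,d=d,W=W,T=T)
p2=cv2.resize(p,(480,300));cv2.imwrite("pics/s3.png",np.hstack([cv2.resize(p2,(480,300)),np.zeros((300,1,3),np.uint8)])[...,::-1])
s=cv2.resize(np.load("s3.npz")["p"][100:250,290:440],(300,300));cv2.imwrite("pics/s3.png",np.hstack([p2,s])[...,::-1])
E
```

```text
time: 7.42
ee_pos: [460.9, 26.1, 149.3]
orientation: [180.0, 0.1, -25.9]
wrist_force: [0.0, 0.8, -1.3]
grip_width: 45.7
grip_force: 30.0
```

View pics/s3.png

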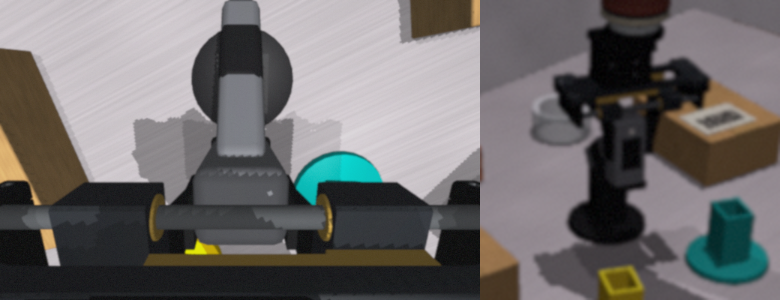

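The handle now slopes away over the holder at (240,80) in the wrist view, and the head's rear face at (240,205) points up. Next I measure the tilt from wrist depth.

```bash
cat >> h.py <<'E'
def fit(W,m,T):
    P=W[m]; u=T[:3,0]; u=u*np.sign(u[0]); v=np.array([-u[1],u[0],0])
    q=np.c_[(P-T[:3,3])@u,(P-T[:3,3])@v];A=np.c_[q,np.ones(len(q))];z=P[:,2];k=np.ones(len(z),bool)
    for _ in range(4):
        c=np.linalg.lstsq(A[k],z[k],rcond=None)[0];e=z-A@c;k=abs(e)<2.5*e[k].std()+.3
    print(k.sum(),"slope u,v deg",np.round(np.degrees(np.arctan(c[:2])),1),"z0",round(c[2],1),"u",np.round(np.percentile(q[k,0],[1,99]),1),"v",np.round(np.percentile(q[k,1],[1,99]),1),"rms",e[k].std().round(2))
def tilt(W,d,T,rows=((8,32),(108,195)),rear=(238,268)):
    for a,b in rows:
        m=np.zeros(d.shape,bool);m[a:b,305:338]=1;fit(W,m&(d>0),T)
    m=np.zeros(d.shape,bool);m[rear[0]:rear[1],275:370]=1;fit(W,m&(d>0),T)
E
python3 - <<'E'
from h import *
z=np.load("w3.npz");tilt(z["W"],z["d"],z["T"])
E
```

```text
784 slope u,v deg [-40.4   0.5] z0 206.1 u [107.9 121.1] v [-8.8  8. ] rms 0.58
2856 slope u,v deg [-40.3  -0.1] z0 205.6 u [37.9 70.7] v [-7.3  6.6] rms 0.68
2833 slope u,v deg [-8.7  0.1] z0 204.2 u [19.3 29.5] v [-16.5  15.2] rms 0.63
```

```bash
python3 -m creep '[[[-0.014,0.007,-0.017],0],[[-0.027,0.013,-0.035],0],[[-0.027,0.013,-0.035],0],[[-0.027,0.013,-0.035],0]]'
python3 - <<'E'
from h import *
T=toolT();p,d=capture("wrist");W=world("wrist",d,T=T);tilt(W,d,T,rows=((8,28),(108,190)))
E
```

```text
time: 7.85
ee_pos: [455.0, 29.1, 140.9]
orientation: [-180.0, -0.0, -25.9]
wrist_force: [1.7, -0.7, -0.3]
grip_width: 45.8
grip_force: 30.0
658 slope u,v deg [-42.1  -0.2] z0 217.2 u [107.3 117.5] v [-8.1  7.4] rms 0.65
2689 slope u,v deg [-35.7  -0.3] z0 196.0 u [40.6 71. ] v [-7.1  6.4] rms 0.69
2830 slope u,v deg [-11.6   0.1] z0 199.0 u [20.2 30.1] v [-16.3  15. ] rms 0.68
```

The handle is now about 35° below level, as wanted. I lift clear and carry it to the label, then measure in free air.

```bash
python3 -m creep '[[[0,0,0.06],0],[[0,0,0.14],0],[[0,0,0.22],0],[[0,0,0.3],0],[[0,0,0.38],0],[[0,0,0.43],0],[[0,0,0.43],0],[[0,0,0.43],0]]' && python3 -m creep '[[[0.016,-0.08,0],0],[[0.032,-0.16,0],0],[[0.056,-0.28,0],0],[[0.08,-0.41,0],0],[[0.11,-0.54,0],0],[[0.13,-0.67,0],0],[[0.157,-0.8,0],0],[[0.18,-0.92,0],0],[[0.196,-1,0],0],[[0.196,-1,0],0],[[0.196,-1,0],0]]' && python3 -m creep '[[[0.015,-0.07,0],0],[[0.028,-0.148,0],0],[[0.028,-0.148,0],0],[[0.028,-0.148,0],0],[[0.028,-0.148,0],0],[[0.028,-0.148,0],0],[[0.028,-0.148,0],0]]'
python3 - <<'E'
from h import *
T=toolT();p,d=capture("wrist");W=world("wrist",d,T=T);np.savez("w5.npz",p=p,d=d,W=W,T=T)
tilt(W,d,T,rows=((30,100),(108,190)))
u=T[:3,0]*np.sign(T[0,0])
for r in range(0,330,10):
    w=W[r,322];print(r,np.round([(w-T[:3,3])@u,w[2]-T[2,3],d[r,322]],1),p[r,322],end=" | ")
ps,ds=capture("side");np.savez("s5.npz",p=ps,d=ds,W=world("side",ds));pt,dt=capture("top");np.savez("t5.npz",p=pt,d=dt,W=world("top",dt))
cv2.imwrite("pics/s5.png",np.hstack([cv2.resize(p,(480,300)),cv2.resize(ps[80:200,340:460],(300,300))])[...,::-1])
E
```

```text
time: 8.57
ee_pos: [454.7, 29.1, 248.1]
orientation: [180.0, 0.0, -25.9]
wrist_force: [0.3, 0.5, -2.2]
grip_width: 45.6
grip_force: 30.0
time: 9.48
ee_pos: [503.0, -221.6, 246.2]
orientation: [-180.0, 0.2, -26.0]
wrist_force: [0.3, 0.3, -1.1]
grip_width: 45.9
grip_force: 30.0
time: 10.07
ee_pos: [511.1, -256.8, 248.5]
orientation: [-180.0, 0.0, -25.8]
wrist_force: [-0.2, 0.4, -2.3]
grip_width: 45.8
grip_force: 30.0
2291 slope u,v deg [-34.8   0. ] z0 302.3 u [ 74.7 105.9] v [-7.7  7. ] rms 0.7
2680 slope u,v deg [-35.8   0.2] z0 303.6 u [40.5 71. ] v [-7.1  6.4] rms 0.66
2824 slope u,v deg [-10.9   0.1] z0 306.2 u [20.1 30.1] v [-16.3  15. ] rms 0.68
0 [121.7 -32.7 174.6] [119 120 127] | 10 [116.4 -28.9 172.3] [118 120 126] | 20 [110.8 -22.9 168.1] [38 37 39] | 30 [105.8 -19.3 166. ] [33 32 34] | 40 [101.1 -16.8 164.9] [37 37 39] | 50 [ 96.3 -12.9 162.5] [34 35 35] | 60 [ 91.8  -9.9 160.8] [39 36 40] | 70 [ 87.3  -6.8 159.1] [36 39 39] | 80 [ 82.8  -3.4 157. ] [37 35 36] | 90 [ 78.5  -0.6 155.5] [49 48 49] | 100 [ 74.3   1.3 154.9] [121 122 129] | 110 [ 70.1   3.4 153.9] [123 125 129] | 120 [ 66.1   7.7 150.9] [122 122 129] | 130 [ 62.2  11.2 148.6] [124 127 132] | 140 [ 58.2  12.7 148.2] [121 122 129] | 150 [ 54.5  16.1 146. ] [120 123 128] | 160 [ 50.8  19.  144.2] [121 123 130] | 170 [ 47.2  21.4 142.9] [122 123 128] | 180 [ 43.5  23.4 142. ] [122 125 128] | 190 [ 40.1  26.3 140.1] [123 126 130] | 200 [ 36.4  27.8 139.7] [132 132 139] | 210 [ 31.9  26.9 141.8] [78 80 84] | 220 [ 32.2  39.6 129.5] [54 55 59] | 230 [ 31.6  48.2 121.4] [63 62 65] | 240 [ 29.4  51.7 118.6] [73 73 77] | 250 [ 26.2  52.7 118.6] [77 80 84] | 260 [ 23.2  54.1 118. ] [80 82 84] | 270 [ 18.9  52.8 120.4] [82 83 86] | 280 [33.  85.1 85.5] [50 52 54] | 290 [31.3 86.9 84.2] [62 63 65] | 300 [28.3 86.3 85.6] [63 64 65] | 310 [  4.2  54.1 123.2] [77 79 82] | 320 [  0.3  54.4 124. ] [77 80 82] |
```

View pics/s5.png

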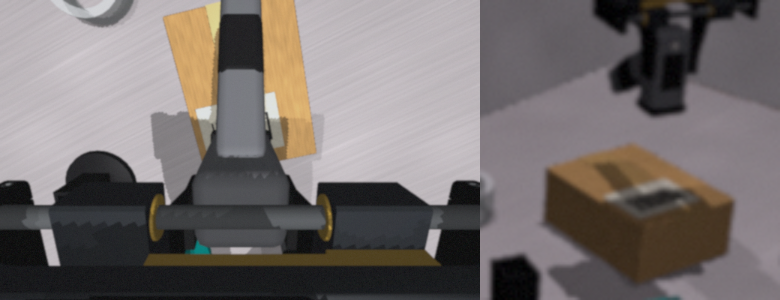

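The scanner hangs above the label with its nose straight down. In the wrist view the head's back is at (240,205). In the side crop the nose tip is at (662,108), above the label. I cross-check the head axis and nose height with the side camera.

```bash
python3 - <<'E'
from h import *
z=np.load("s5.npz");W,d,p=z["W"],z["d"],z["p"];T=np.load("w5.npz")["T"]
u=T[:3,0]*np.sign(T[0,0]);v=np.array([-u[1],u[0],0])
D=W-T[:3,3];a,b,h=D@u,D@v,D[...,2]
m=(d>0)&(abs(a)<60)&(abs(b)<27)&(h>-75)&(h<20)
for lo in range(-60,25,6):
    k=m&(h>=lo)&(h<lo+6)
    if k.sum()>5: print(lo,k.sum(),"u",np.round(np.percentile(a[k],[5,25,50,75,95]),1),"v",np.round(np.percentile(b[k],[5,50,95]),1))
k=m&(h>-60)&(h<0)&(a>-20)&(a<0)&(abs(b)<18)
A=np.c_[h[k],b[k],np.ones(k.sum())];c=np.linalg.lstsq(A,a[k],rcond=None)[0];print("front: tilt",np.degrees(np.arctan(c[:2])),"u0",c[2],k.sum())
print("lowest",np.sort(h[m])[:10])
# label seen again: wrist
t=np.load("s5.npz");br=p.min(-1)
E
```

```text
-48 27 u [-12.7 -10.4  -8.9  -5.   17.1] v [-17.2   8.   24. ]
-42 45 u [-12.7  -9.4  -7.7   2.3  20.5] v [-18.5  13.4  24.3]
-36 29 u [-13.1 -10.8  -7.8  -2.4  19. ] v [-17.1   5.3  22.9]
-30 39 u [-14.3 -10.2  -7.7  -3.9  17.6] v [-17.3   8.8  22.2]
-24 32 u [-11.5  -8.5  -6.8   4.1  24.1] v [-16.4  14.   23.3]
-18 41 u [-14.8  -9.7  -6.9  12.8  54.6] v [-8.1 13.6 23.6]
-12 39 u [-12.8  -9.2  -6.8   6.2  45.1] v [-15.8   9.5  23.1]
-6 31 u [-12.9 -11.1  -7.4  -5.   46. ] v [-18.2   3.5  21.5]
0 37 u [-12.5  -9.1  -8.4  -6.8  47.6] v [-24.4   5.1  24.2]
6 35 u [-13.8 -10.   -6.6  -4.9  51.7] v [-24.3   5.1  20.3]
12 29 u [-11.8 -10.5  -8.6  -6.6  -1.8] v [-23.8   1.5  22.5]
18 11 u [-12.1 -11.1 -10.5  -7.2  -4.1] v [-13.4   4.5  16.4]
front: tilt [-0.06135763  2.53472609] u0 -9.138194360372127 161
lowest [-49.36710885 -48.24441867 -46.71021186 -46.57733638 -46.50664541
 -46.49334833 -46.46499003 -46.1476413  -46.0437473  -45.95341176]
```

```bash
python3 -m creep '[[[-0.006,0,-0.035],0],[[-0.012,0,-0.07],0],[[-0.012,0,-0.07],0],[[-0.012,0,-0.07],0],[[-0.012,0,-0.07],0],[[-0.012,0,-0.07],0],[[-0.012,0,-0.07],0],[[-0.012,0,-0.07],0],[[-0.012,0,-0.07],0],[[-0.012,0,-0.07],0],[[-0.012,0,-0.07],0],[[-0.012,0,-0.07],0],[[-0.012,0,-0.07],0],[[-0.012,0,-0.07],0]]'
python3 - <<'E'
from h import *
T=toolT();p,d=capture("wrist");W=world("wrist",d,T=T);tilt(W,d,T,rows=((30,100),(108,190)))
s=sense();print(s["time"],s["ee_pos"],s["grip_force"])
E
```

```text
time: 11.38
ee_pos: [508.1, -257.9, 231.1]
orientation: [-180.0, -0.0, -25.9]
wrist_force: [0.8, -0.3, -1.5]
grip_width: 45.8
grip_force: 30.0
2296 slope u,v deg [-34.8  -0.2] z0 284.9 u [ 74.7 106. ] v [-7.7  7. ] rms 0.7
2685 slope u,v deg [-35.8  -0. ] z0 286.2 u [40.5 71. ] v [-7.1  6.4] rms 0.68
2827 slope u,v deg [-10.8   0.1] z0 288.7 u [20.1 30.1] v [-16.4  15. ] rms 0.68
11.4333 [ 508.03794988 -257.92969647  231.05870641] 29.999279309995472
```

The tilt is steady, the window is about 100 mm above the label and centred within about 2 mm. I hand in.

```bash
python3 -c "
from bench import *
print(hand_in())"
```

```text
the job is handed in; nothing more can be done
None
```

The scanner is held steadily in the gripper, nose straight down to within about 1°, its window about 100 mm above the label and centred to within a few mm by camera; I handed the job in at about 11.4 s.

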